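# Screw down the lid hold-down on a rodent tub

### The arm

A 6-joint arm with a two-finger parallel gripper is mounted at the origin on the work surface. World frame = base frame: x ahead of the robot, y to its left, z up, the work surface at z = 0. Lengths are in m, angles in rad, forces in N, time in s.
With the tool pointing down it reaches from about 0.375 to 0.9 m from the base axis. Payload 3.1 kg.
Tool frame: the origin (TCP) lies at the very end of the fingers, on their centre line; the grasp point (between the pads) lies 19 mm behind it (manip.pinch_z is the distance from the TCP to the grasp point, in m); z points along the fingers, y is the direction in which the jaws open and shut (so a half turn about z gives the same grasp; the last joint's range is limited). The gripper opens to 85 mm and grips with 20 to 120 N. Pads are 22 mm wide; open, the fingers measure 114 mm over their backs; the gripper's body (76 mm by 85 mm) begins 54 mm behind the grasp point. The pads swing forward as they close: fully open they stand 13 mm farther back than shut.
Start: joints at [1.161, 0.527, 1.433, -0, 1.181, -0.178], TCP at [0.144, 0.608, 0.231] pointing down, gripper open.
Joint ranges: [-3.08, 3.08], [-0.75, 2.2], [0.22, 2.44], [-1.43, 4.57], [0, 2.65], [-2.85, 2.85]. Speed limits (rad/s): [2.79, 2.79, 3.14, 3.14, 3.14, 3.14].

### API

Orientations are given as a unit quaternion [x, y, z, w].
In Python, from station import manip gives the robot as it stands.
- The arm moves only by the tool drive_tool, never from a script. Its argument "increments" is a list of rows, each a list of 7 numbers: the closure in counts, from 0 (fully open) to 255 (shut), then the shift along the tool's x, y, z in cm, then the turn, a rotation vector about the tool's x, y, z in rad. A call has 1 to 20 rows; each row is the pose to reach, as a shift and turn from the pose commanded when the call began, along the tool's axes at that moment; what a row does not reach only later rows make up. A row lasts 1/10 s, in which the tool goes at most 50 mm and 8.59 degrees, less where a joint would pass 70% of its speed; a pose out of reach is approached as far as the arm can. A call with a gripper value outside its range is refused whole. The fingers move at their own pace and stop on an object; "force" is the grip in N (left out, the last holds). Time passes only in rows, so rows that repeat a pose let the fingers close. It gives the time, the measured TCP pose, the force and the opening at its end, in the units of the state.
- manip.sense(): the state, without advancing time (a new reading comes with each control period).
- manip.snapshot(name): name is "scene" or "top"; returns the picture (400x640x3 uint8, red, green, blue); there is no depth.
- manip.camera_model(name): a dict with "mtx" (3x3 intrinsics, pixels), "cam_to_world" (4x4, takes a point from camera to world coordinates). Camera axes: x right, y down, z forward; pixel columns grow to the right and rows downward; lengths in m; the calibration is good to about 2 mm. A picture is of the moment at which its call begins. camera_model takes no time and is no camera call.
- manip.sign_off(): hands the job in, once; it reports no verdict.
The state is a dict: "t": time; "q": joint angles; "qd": joint speeds; "tau": joint torques, N m; "tcp_pos": TCP position; "tool_rot": TCP orientation; "force": force on the tool from outside, world axes, zero at the start; "ft_torque": the same for the moment, N m; "finger_gap": opening from 0.0 (shut) to 1.0 (fully open).
Only numpy, scipy, OpenCV 4.12 (cv2) and the standard library are available. Lean on these libraries where they do the work, as an engineer would, in place of code of your own. Each camera call takes 0.05 s, during which the arm holds its last target. There are 200 camera calls.

### The job

The hold-down screw over the tub's wire lid has come loose: screw it fully home, clockwise seen from above, by pushing its wings round with a fingertip, stroke after stroke, until it stops. Do not grip the screw; only push it. Leave the dish, the bottle and the jar where they stand, and finish clear of everything.

Things in the scene. Friction and masses are not known exactly. Their poses are not given: they have to be found in the camera images.
- tub: white plastic box, fixed to the table, 240 mm (x) by 360 mm (y), with a flat wire lid whose top is 135 mm above the table; origin under its centre. A steel strap 34 mm wide crosses it along x over the middle, upper face 165 mm above the table; the hold-down screw stands upright in the strap's middle, above the origin
- screw_axis (a point): point on the screw's vertical axis, on the strap's upper face (165 mm above the table). Its frame is the tub's and does not turn with the screw. The wings are free to be pushed from above on the +x side of the guard's edge
- guard_edge (a point): middle of the free edge of a bent steel guard over the screw's -x side, 19.5 mm to -x of the axis, at the roof's upper face, 60 mm above the strap. The flat roof, 100 mm wide along y, runs from here to -x, to an upright wall 55 mm from the axis. The wings turn freely under it but no finger can enter there from above, so wing after wing must be pushed on the open +x side
- screw (a joint): turn of the screw, rad: grows clockwise seen from above; hard stop (fully home) at 6.28, starts between 0.3 and 3.0. Loose: turns under about 0.05 N m, stays where left. Black hub 26 mm across, three upright radial wings 120 degrees apart, 8 mm thick, reaching 45 mm from the axis. At 0 and at 6.28 one wing points along screw_axis +x
- wing_fronts: clockwise-facing halves of the wings, turning with the screw; origin on the axis at the hub's underside (10 mm above the strap at joint 0, sinking 1.56 mm per rad onto it), x along one wing. Wings span 14 to 38 mm above this origin. Push on the opposite, anticlockwise-facing sides; these feel over 6 N only if a wing is gripped
- dish: small white ceramic bowl, 72 mm across, 32 mm high, loose on the wire lid, about 125 mm from the screw; origin under its centre
- bottle: clear drinking bottle with steel cap, 64 mm across, 150 mm high, loose, upright on the table beside the tub; origin under its centre
- jar: glass jar, 60 mm across, 80 mm high, loose, upright on the table on the tub's other side; origin under its centre

How it is judged:
By the outcome, as a careful person would: the job done as asked, in the order asked, and still so for the second after the job is handed in, with the robot touching nothing.
It also fails if it takes over 64 s, if anything falls off the work surface, if the arm or the gripper's body presses on something with over 40 N, if the wrist force passes 120 N, or if a joint passes its speed limit or range.

## Working session

There is one attempt and no reset: what is moved stays moved. The work goes in short steps, Python scripts to look and compute and a tool call to move; the robot and the scene stay as the last step left them, time stands still between calls to the robot, and variables do not carry over. Pictures are saved under pics/ and viewed, about 8 in all and at most 12, crops included, and the job is handed in when it is done.

Besides the shell and the picture viewer there is one more tool, called after "Call:" as a command line: name --pt "numbers of a row" for each row, then --argument value for the rest. drive_tool: Moves the arm, as the interface text tells. Its arguments: {"type":"object","properties":{"increments":{"type":"array","items":{"type":"array","items":{"type":"number"}}},"force":{"type":"number"}},"required":["increments"]}

```bash
mkdir -p pics; ls; python3 - <<'E'
from station import manip
import cv2
s=manip.sense();print(s['t'],s['tcp_pos'],s['tool_rot'],s['force'],s['finger_gap'])
for n in("scene","top"):
    cv2.imwrite(f"pics/{n}0.png",manip.snapshot(n)[:,:,::-1]); print(manip.camera_model(n))
E
```

```text
pics
0.0 [0.14325875 0.6076245  0.23033569] [ 1.15626157e-01  9.93292215e-01 -1.03399964e-03 -3.13918934e-04] [ 0.36279798  0.29633859 -0.52430097] 0.999569938251673
{'mtx': array([[363.36449464,   0.        , 318.65064575],
       [  0.        , 363.36449464, 200.03046957],
       [  0.        ,   0.        ,   1.        ]]), 'cam_to_world': array([[-0.43132484,  0.64030998, -0.63558006,  1.21307624],
       [ 0.90218135,  0.31022567, -0.29971462,  0.33121808],
       [ 0.00526299, -0.70268284, -0.71148375,  0.80377521],
       [ 0.        ,  0.        ,  0.        ,  1.        ]])}
{'mtx': array([[501.07480463,   0.        , 319.70145763],
       [  0.        , 501.07480463, 196.67311615],
       [  0.        ,   0.        ,   1.        ]]), 'cam_to_world': array([[ 0.01304456, -0.99768581,  0.06672984,  0.55038589],
       [-0.99982666, -0.01212769,  0.01412675,  0.03520655],
       [-0.01328477, -0.06690255, -0.99767107,  1.37534667],
       [ 0.        ,  0.        ,  0.        ,  1.        ]])}
```

View pics/scene0.png

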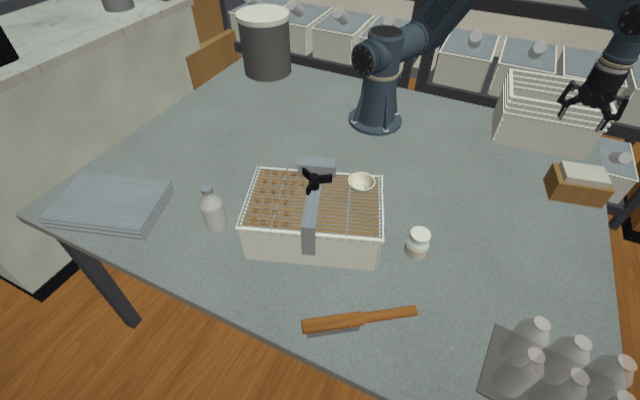

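View pics/top0.png

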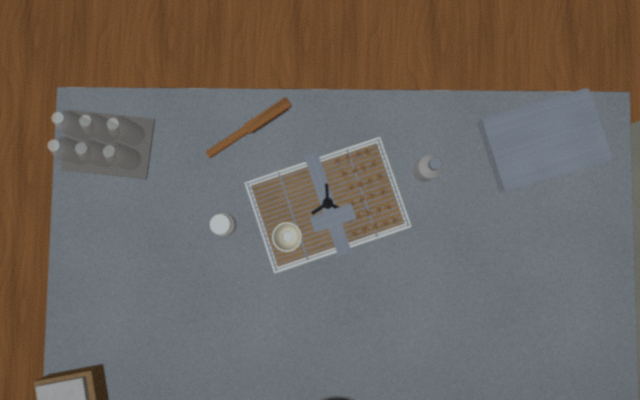

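The scene shows the tub with the guard on the robot's side. In the top view, the screw hub is at about (327,203), the dish at (287,237), the bottle at (430,167) and the jar at (222,225). I'll enlarge the tub next.

```bash
cat > h.py <<'E'
import numpy as np, cv2
from station import manip
def ray(n,u,v,z):
    c=manip.camera_model(n);T=c['cam_to_world']
    d=T[:3,:3]@np.linalg.inv(c['mtx'])@[u,v,1];o=T[:3,3]
    return (o+d*(z-o[2])/d[2])
def proj(n,p):
    c=manip.camera_model(n);T=np.linalg.inv(c['cam_to_world'])
    q=c['mtx']@(T[:3,:3]@np.asarray(p)+T[:3,3]);return q[:2]/q[2]
def crop(n,u,v,w,h,k,name,pts=()):
    im=manip.snapshot(n)[:,:,::-1]
    im=cv2.resize(np.ascontiguousarray(im[v:v+h,u:u+w]),None,fx=k,fy=k,interpolation=cv2.INTER_CUBIC)
    for p in pts:
        a=(proj(n,p)-[u,v]+.5)*k-.5;cv2.circle(im,tuple(int(round(x)) for x in a),2,(0,0,255),-1)
    cv2.imwrite(name,im)
E
python3 - <<'E'
from h import *
# tub corners at lid top
c=np.array([ray("top",u,v,.135)[:2] for u,v in[(246,183),(380,138),(410,227),(275,271)]])
print(c,c.mean(0),[np.linalg.norm(c[i]-c[i-1]) for i in range(4)])
print(np.degrees(np.arctan2(*( (c[0]+c[1]-c[2]-c[3])[::-1]))), np.degrees(np.arctan2(*((c[0]+c[3]-c[1]-c[2])[::-1])))-90)
print(ray("top",327,203,.2),ray("scene",315,181,.2))
crop("top",287,163,80,60,10,"pics/t1.png")
E
```

```text
[[ 0.66524353  0.23677731]
 [ 0.78198624 -0.09586801]
 [ 0.56112898 -0.17081794]
 [ 0.44880083  0.16032882]] [0.6142899  0.03260505] [np.float64(0.22954697514222022), np.float64(0.35253618666311504), np.float64(0.23322825892842558), np.float64(0.3496795476430708)]
19.096458631313208 19.039261604846487
[0.6143161  0.03451262 0.2       ] [0.61820776 0.04037401 0.2       ]
```

View pics/t1.png

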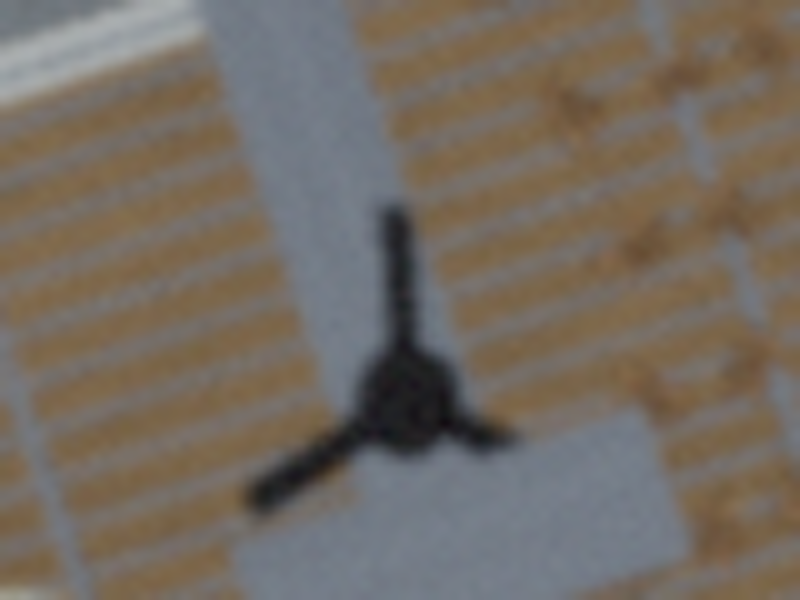

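The wing tip is at crop (393,207) and the hub at (407,402). The other wings lie to the lower left and under the guard at the lower right.

```bash
python3 - <<'E'
from h import *
hub=ray("top",327.25,202.75,.212);tip=ray("top",325.85,183.25,.21);t2=ray("top",312.5,212.7,.21)
print(hub,tip,np.linalg.norm(tip-hub),[np.degrees(np.arctan2(*(t-hub)[1::-1])) for t in(tip,t2)])
# guard edge corners at z=.225 (crop 640,408 and 235,545)
g=[ray("top",287+(a+.5)/10-.5,163+(b+.5)/10-.5,.225) for a,b in((640,408),(235,545))]
e=g[1]-g[0];y=np.degrees(np.arctan2(e[1],e[0]))-90;print("guard",g,np.linalg.norm(e),y)
R=lambda a:np.array([[np.cos(a),-np.sin(a)],[np.sin(a),np.cos(a)]])
print((g[0]+g[1])[:2]/2+R(np.radians(y))@[.0195,0])
ax=np.array([.6147,.034]); tgt=np.r_[ax+R(np.radians(19))@[.030,.026],.290]
s=manip.sense();from scipy.spatial.transform import Rotation as Ro
r=Ro.from_quat(s['tool_rot']);print(tgt,r.inv().apply(tgt-s['tcp_pos'])*100)
X=r.apply([1,0,0]);print(np.degrees(np.arctan2(X[1],X[0])))
for n,uv in(("dish",(287,236)),("bottle",(430,167)),("jar",(222,225))):print(n,ray("top",*uv,.15))
E
```

```text
[0.61425251 0.03394565 0.212     ] [0.65991517 0.03776067 0.21      ] 0.04586537365952796 [np.float64(4.775847202220782), np.float64(124.62104954730772)]
guard [array([ 0.61281781, -0.01957116,  0.225     ]), array([0.58018312, 0.0730383 , 0.225     ])] 0.09819131641865823 19.411973800033394
[0.61489195 0.03321455]
[0.63460079 0.06835053 0.29      ] [-60.20222182 -41.22524165  -5.89445165]
166.71998580837564
dish [0.53519229 0.13110878 0.15      ]
bottle [ 0.70859999 -0.21713411  0.15      ]
jar [0.559936  0.2908486 0.15     ]
```

Call:
drive_tool --pt "255 0 0 -5.9 0 0 0" --pt "255 0 0 -5.9 0 0 -0.14" --pt "255 -60.2 -41.2 -5.9 0 0 -0.567" --pt "255 -60.2 -41.2 -5.9 0 0 -0.567" --pt "255 -60.2 -41.2 -5.9 0 0 -0.567" --pt "255 -60.2 -41.2 -5.9 0 0 -0.567" --pt "255 -60.2 -41.2 -5.9 0 0 -0.567" --pt "255 -60.2 -41.2 -5.9 0 0 -0.567" --pt "255 -60.2 -41.2 -5.9 0 0 -0.567" --pt "255 -60.2 -41.2 -5.9 0 0 -0.567" --pt "255 -60.2 -41.2 -5.9 0 0 -0.567" --pt "255 -60.2 -41.2 -5.9 0 0 -0.567" --pt "255 -60.2 -41.2 -5.9 0 0 -0.567" --pt "255 -60.2 -41.2 -5.9 0 0 -0.567" --pt "255 -60.2 -41.2 -5.9 0 0 -0.567" --pt "255 -60.2 -41.2 -5.9 0 0 -0.567" --pt "255 -60.2 -41.2 -5.9 0 0 -0.567" --pt "255 -60.2 -41.2 -5.9 0 0 -0.567" --pt "255 -60.2 -41.2 -5.9 0 0 -0.567" --pt "255 -60.2 -41.2 -5.9 0 0 -0.567" --force 20

```text
t: 2.15
tcp_pos: [0.6336, 0.07, 0.2899]
tool_rot: [-0.167, 0.986, 0.0, -0.001]
force: [0.2, -0.1, 0.5]
finger_gap: -0.0
```

```bash
cat >> h.py <<'E'
AX=np.array([.6147,.0337]);YAW=np.radians(19.2)
def tub(p):
    d=np.asarray(p)[:2]-AX;c,s=np.cos(YAW),np.sin(YAW);return np.array([c*d[0]+s*d[1],-s*d[0]+c*d[1]])*1000
def W(x,y,z):
    c,s=np.cos(YAW),np.sin(YAW);return [AX[0]+(c*x-s*y)/1000,AX[1]+(s*x+c*y)/1000,z]
def st():
    s=manip.sense();print(round(s['t'],2),'tub mm',tub(s['tcp_pos']).round(1),'z',s['tcp_pos'][2].round(4),'F',np.round(s['force'],1),'tau',np.round(s['ft_torque'],2))
E
python3 - <<'E'
from h import *
st()
from scipy.spatial.transform import Rotation as Ro
X=Ro.from_quat(manip.sense()['tool_rot']).as_matrix()[:,0];print(np.degrees(np.arctan2(X[1],X[0])))
a=manip.camera_model
im=manip.snapshot("scene")[:,:,::-1]
k=cv2.resize(np.ascontiguousarray(im[110:230,250:410]),None,fx=5,fy=5,interpolation=cv2.INTER_CUBIC)
cv2.imwrite("pics/s2.png",k)
E
```

```text
2.15 tub mm [29.8 28. ] z 0.2899 F [ 0.2 -0.1  0.5] tau [-0.04 -0.04  0.03]
-160.74825893247635
```

View pics/s2.png

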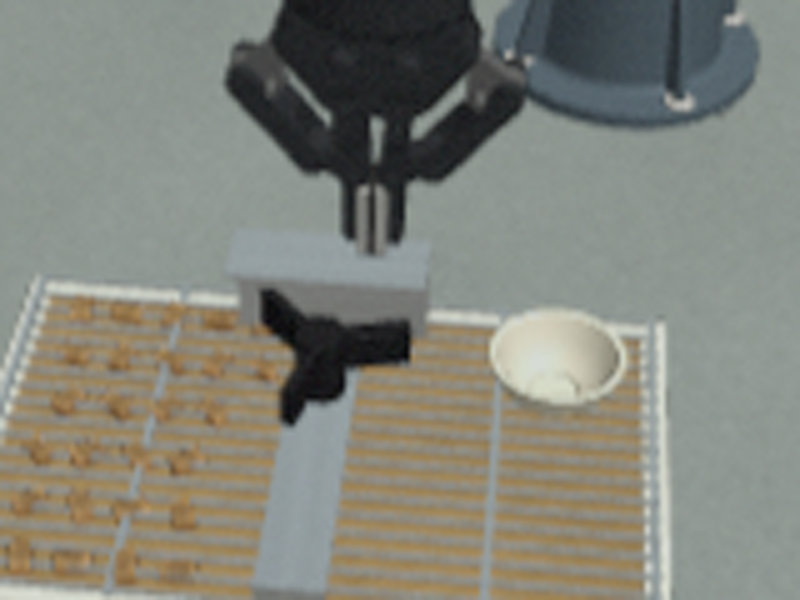

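The view shows narrow shut tips clear of the wings, on the open side. Next: lower and make the first stroke.

Call:
drive_tool --pt "255 0 0 4 0 0 0" --pt "255 0 0 8 0 0 0" --pt "255 0 0 10.8 0 0 0" --pt "255 0 0 10.8 0 0 0" --pt "255 -0.15 -0.7 10.8 0 0 0" --pt "255 -0.3 -1.4 10.8 0 0 0" --pt "255 -0.4 -2.1 10.8 0 0 0" --pt "255 -0.5 -2.8 10.8 0 0 0" --pt "255 -0.4 -3.5 10.8 0 0 0" --pt "255 -0.2 -4.2 10.8 0 0 0" --pt "255 0.15 -4.7 10.8 0 0 0" --pt "255 0.5 -5.2 10.8 0 0 0" --pt "255 1.0 -5.6 10.8 0 0 0" --pt "255 1.5 -6.0 10.8 0 0 0" --pt "255 1.9 -6.1 10.8 0 0 0" --pt "255 1.9 -6.1 10.8 0 0 0"

```text
t: 3.8
tcp_pos: [0.6364, 0.0043, 0.1824]
tool_rot: [-0.167, 0.986, -0.0, -0.0]
force: [-0.1, 0.2, -0.4]
finger_gap: -0.0
```

```bash
python3 - <<'E'
from h import *
st()
im=manip.snapshot("scene")[:,:,::-1];im2=manip.snapshot("top")[:,:,::-1]
f=lambda i,u,v:cv2.resize(np.ascontiguousarray(i[v:v+75,u:u+65]),None,fx=6,fy=6,interpolation=cv2.INTER_CUBIC)
cv2.imwrite("pics/s3.png",np.hstack([f(im,283,140),f(im2,295,165)]))
E
```

```text
3.8 tub mm [ 10.8 -34.9] z 0.1824 F [-0.1  0.2 -0.4] tau [ 0.01 -0.01  0.02]
```

View pics/s3.png

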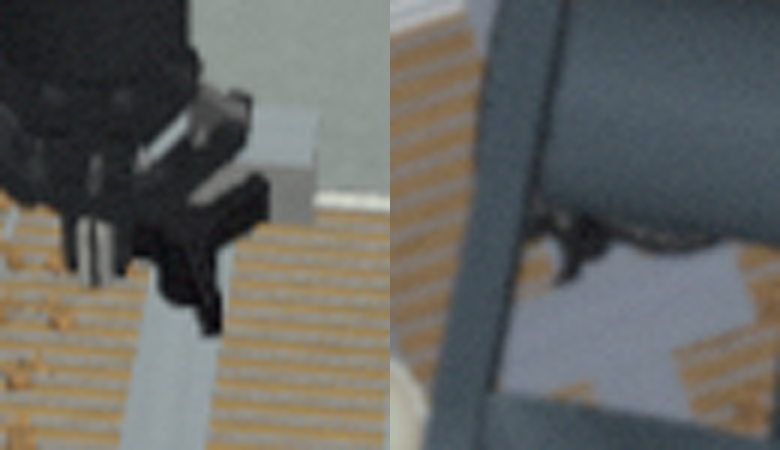

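The first stroke worked. A wing has been turned to about −90° and the next stands at about +30° on the open side. Second stroke:

Call:
drive_tool --pt "255 -0.3 0 -2 0 0 0" --pt "255 -0.3 0 -5 0 0 0" --pt "255 0 3.5 -5 0 0 0" --pt "255 0.3 7.1 -5 0 0 0" --pt "255 0.3 7.1 -5 0 0 0" --pt "255 0.3 7.1 -2 0 0 0" --pt "255 0.3 7.1 0 0 0 0" --pt "255 0.3 7.1 0 0 0 0" --pt "255 -0.6 6.7 0 0 0 0" --pt "255 -1.4 6.0 0 0 0 0" --pt "255 -2.0 5.0 0 0 0 0" --pt "255 -2.3 4.0 0 0 0 0" --pt "255 -2.3 2.9 0 0 0 0" --pt "255 -2.0 1.8 0 0 0 0" --pt "255 -1.4 0.9 0 0 0 0" --pt "255 -0.6 0.2 0 0 0 0" --pt "255 0 0 0 0 0 0" --pt "255 0 0 0 0 0 0"

```text
t: 5.7
tcp_pos: [0.636, 0.0038, 0.1825]
tool_rot: [-0.166, 0.986, -0.001, -0.0]
force: [0.4, 0.1, 0.2]
finger_gap: -0.002
```

```bash
python3 - <<'E'
from h import *
st()
im=manip.snapshot("scene")[:,:,::-1];im2=manip.snapshot("top")[:,:,::-1]
f=lambda i,u,v:cv2.resize(np.ascontiguousarray(i[v:v+75,u:u+65]),None,fx=6,fy=6,interpolation=cv2.INTER_CUBIC)
cv2.imwrite("pics/s4.png",np.hstack([f(im,283,140),f(im2,295,165)]))
E
```

```text
5.7 tub mm [ 10.3 -35.2] z 0.1825 F [0.4 0.1 0.2] tau [ 0.03  0.03 -0.04]
```

View pics/s4.png

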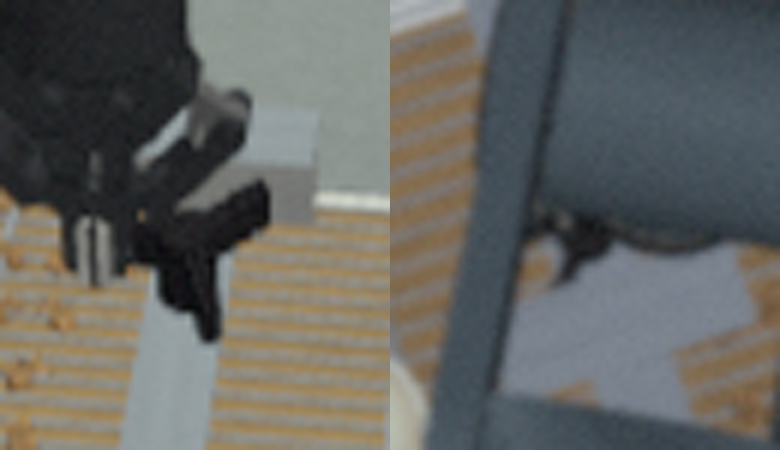

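The screw is in the same attitude as before and visibly lower. Third stroke: approach φ≈0 carefully, in case the stop is there.

Call:
drive_tool --pt "255 -0.3 0 -2 0 0 0" --pt "255 -0.3 0 -5 0 0 0" --pt "255 0 3.5 -5 0 0 0" --pt "255 0.3 7.1 -5 0 0 0" --pt "255 0.3 7.1 -5 0 0 0" --pt "255 0.3 7.1 -2 0 0 0" --pt "255 0.3 7.1 0 0 0 0" --pt "255 0.3 7.1 0 0 0 0" --pt "255 -0.6 6.7 0 0 0 0" --pt "255 -1.4 6.0 0 0 0 0" --pt "255 -1.8 5.5 0 0 0 0" --pt "255 -2.0 5.1 0 0 0 0" --pt "255 -2.1 4.8 0 0 0 0" --pt "255 -2.1 4.8 0 0 0 0"

```text
t: 7.2
tcp_pos: [0.6394, 0.0605, 0.1832]
tool_rot: [-0.166, 0.986, 0.004, -0.001]
force: [-6.6, 9.0, 5.1]
finger_gap: -0.002
```

Call:
drive_tool --pt "255 0 -0.2 0 0 0 0" --pt "255 0 -0.2 0 0 0 0"

```text
t: 7.4
tcp_pos: [0.6395, 0.0603, 0.1832]
tool_rot: [-0.166, 0.986, 0.005, -0.001]
force: [-4.6, 13.1, 5.0]
finger_gap: 0.002
```

Call:
drive_tool --pt "255 0 -0.2 0 0 0 0" --pt "255 0 -0.2 0 0 0 0"

```text
t: 7.6
tcp_pos: [0.6396, 0.0599, 0.1832]
tool_rot: [-0.166, 0.986, 0.006, -0.002]
force: [-5.9, 16.0, 6.3]
finger_gap: -0.001
```

```bash
python3 - <<'E'
from h import *
st()
im=manip.snapshot("scene")[:,:,::-1];im2=manip.snapshot("top")[:,:,::-1]
f=lambda i,u,v:cv2.resize(np.ascontiguousarray(i[v:v+75,u:u+65]),None,fx=6,fy=6,interpolation=cv2.INTER_CUBIC)
cv2.imwrite("pics/s5.png",np.hstack([f(im,283,140),f(im2,295,165)]))
E
```

```text
7.6 tub mm [32.2 16.6] z 0.1832 F [-5.9 16.   6.3] tau [ 2.45  1.   -0.02]
```

View pics/s5.png

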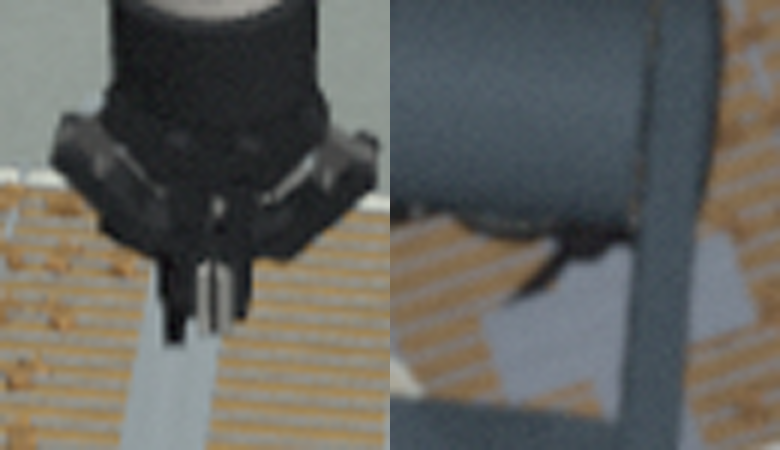

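It resists at about 16 N with a wing along the strap (φ≈0), which is the stop. Backing off, then lifting away to verify.

Call:
drive_tool --pt "255 0 0.7 0 0 0 0" --pt "255 0 1.8 0 0 0 0" --pt "255 0 1.8 0 0 0 0" --pt "255 0 1.8 -5 0 0 0" --pt "255 0 1.8 -10 0 0 0" --pt "255 0 1.8 -14 0 0 0" --pt "255 0 6 -14 0 0 0" --pt "255 0 11 -14 0 0 0" --pt "255 0 16 -14 0 0 0" --pt "255 0 21 -14 0 0 0" --pt "255 0 26 -14 0 0 0" --pt "255 0 31 -14 0 0 0" --pt "255 0 36 -14 0 0 0" --pt "255 0 36 -14 0 0 0" --pt "255 0 36 -14 0 0 0" --pt "255 0 36 -14 0 0 0"

```text
t: 9.3
tcp_pos: [0.5247, 0.3924, 0.3223]
tool_rot: [-0.166, 0.986, -0.0, 0.0]
force: [-0.3, -0.1, 0.8]
finger_gap: -0.001
```

```bash
python3 - <<'E'
from h import *
st()
im=manip.snapshot("scene")[:,:,::-1];im2=manip.snapshot("top")[:,:,::-1]
cv2.imwrite("pics/top_end.png",im2)
o=cv2.imread("pics/top0.png")
for n,(u,v) in(("dish",(287,237)),("bottle",(430,167)),("jar",(222,225))):
    a=o[v-20:v+20,u-20:u+20].astype(float);b=im2[v-20:v+20,u-20:u+20].astype(float)
    print(n,np.abs(a-b).mean())
f=lambda i,u,v:cv2.resize(np.ascontiguousarray(i[v:v+75,u:u+65]),None,fx=6,fy=6,interpolation=cv2.INTER_CUBIC)
cv2.imwrite("pics/s6.png",np.vstack([np.hstack([f(im,283,150),f(im2,295,165)])]))
E
```

```text
9.3 tub mm [ 33.  368.4] z 0.3223 F [-0.3 -0.1  0.8] tau [ 0.01  0.01 -0.04]
dish 4.39375
bottle 4.427708333333333
jar 4.451041666666667
```

View pics/s6.png

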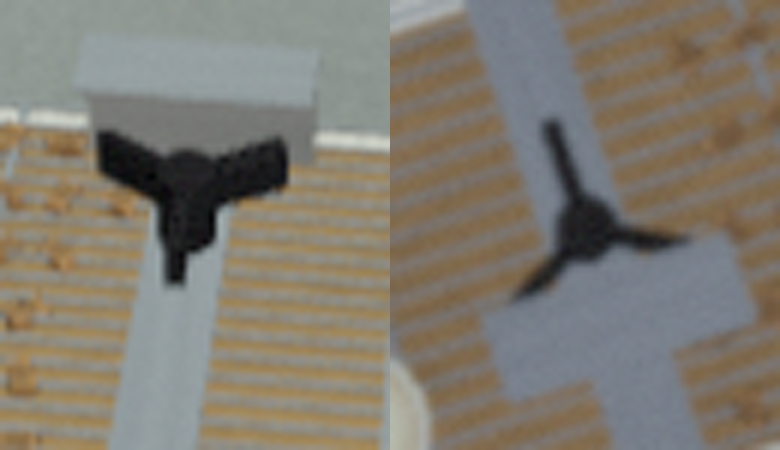

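View pics/top_end.png

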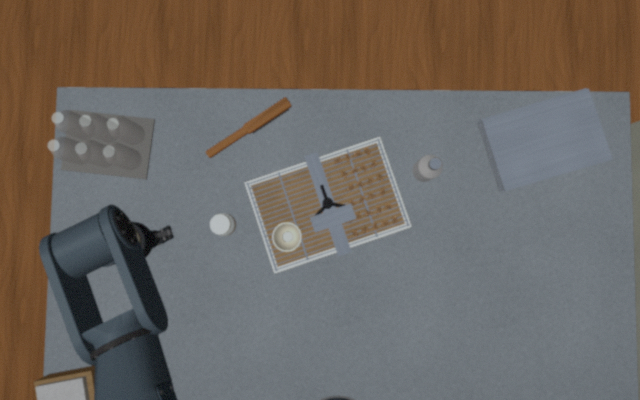

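A wing now lies along the strap, the hub is seated, the objects are unmoved and the arm is clear.

```bash
python3 -c "
from station import manip
print(manip.sign_off())"
```

```text
the job is handed in; nothing more can be done
None
```

The screw is fully home, and I handed the job in at about 9.4 s of the 64 s allowed. I pushed its wings clockwise with the shut fingertips in three strokes on the open side. I never gripped it.

- **Stop:** in the third stroke the screw stopped turning. A further 4 mm of commanded push moved the fingertip less than 1 mm, and the sideways force rose to about 17 N, far above what the loose screw needs to turn.
- **Screw position:** after backing off, the pictures show one wing along the strap. Its direction measures about 18–19° against the tub's 19.2°, which agrees within the picture's accuracy. The screw also sank visibly between the first two strokes.
- **Surroundings:** the dish, bottle and jar show no movement between the first and last top views. The arm ended raised and touching nothing, with the force reading near zero.

No checks failed. I could not read the joint angle directly, so "fully home" rests on the hard stop and the wing's direction.

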